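# Move the blue-capped flask from the flask warmer to the cell imager

### The job

Slide the left-hand lid of the flask warmer all the way back under its neighbour, leaving the right-hand lid shut. Lift out the flask with the blue cap and, keeping it level, lay it down gently inside the four corner stops on the imager's black stage, flat and square, without disturbing the other flasks. Then shut the left-hand lid fully again.

Things in the scene. Friction and masses are not known exactly. Their poses are not given: they have to be found in the camera images.
- warmer: fixed white tub, 360 (x) x 560 (y) x 175 mm high. Origin: centre of underside; y left, x away from the robot. Flat deck inside, 110 mm above the bench; inner walls at |x| = 148, |y| = 249 mm. Aluminium rails along the near and far edges leave |x| < 142 mm open; end walls 148 mm high. The rails carry two clear lids, each over one half: the left on the lower track, the right on the upper.
- lid_left (a joint): left, lower lid: 0 = shut, 0.18 m = fully open, slid along the warmer's -y under the right lid. Friction 2 N plus 6 N per m/s, mass 0.6 kg; stays where left, plain end stops; may start up to 30 mm open. Pane top 153 mm above the bench. Fully open, the bay is clear from y = 67 to 249 mm in the warmer's frame.
- lid_left_pull (a point): centre of the black upright pull bar at the left end of the left lid: 90 mm along the warmer's x, 16 mm thick along y, from 157 to 203 mm above the bench; the point is at 180 mm, at y = 237 mm in the warmer's frame when shut; moves with the lid, axes as the warmer's. Nothing above 163 mm is near its faces, but when fully open the right lid's edge, 171 mm high, is 37 mm from it.
- lid_right (a joint): right, upper lid: 0 = shut, to 0.18 m as it slides along the warmer's +y over the left one; same friction. Starts shut and is to stay shut. Pane 161 to 167 mm above the bench, end profiles to 171 mm; when shut its inner edge is at y = 12 mm in the warmer's frame. Its pull, at the right end, stands to 217 mm.
- flask_blue_center (a point): centre (15 mm above underside) of the body of the clear flask with the blue cap, lying flat on the deck under the left lid, roughly along the warmer's y, cap to the left. Body 72 mm long (own x), 52 wide (own y), 30 high, rims 1 mm wider; from its +x end a neck and blue cap, 25 mm in diameter, reach x = 74 mm. 35 to 70 g. Grip across the width.
- flask_orange_center (a point): same for the orange-capped flask beside the blue one under the left lid, about 106 mm between centres along the warmer's x; which is nearer the robot varies. To be left where it is.
- flask_red_center (a point): the same for the flask with the red cap, under the right lid. To be left alone.
- flask_white_center (a point): the same for the flask with the white cap, under the right lid. To be left alone.
- imager: flat-topped cell imager fixed on the bench, a white box with a black stage on top: 150 mm along its x, 190 mm along its y, 70 mm high. Origin: centre of its underside, z up.
- holder (a point): centre of the flask holder on the stage surface, 70 mm above the bench, at a small glass window; axes as the imager's. Four L-shaped aluminium corner stops, 6 mm high, bound 60 mm (x) by 80 mm (y): 4 mm free all round a flask body laid along y. Between stops the long sides are open for 55 mm, the ends for 40 mm, for fingers and neck. Cap to either end.

How it is judged:
By the outcome, as a careful person would: the job done as asked, in the order asked, and still so for the second after the job is handed in, with the robot touching nothing.
It also fails if it takes over 67 s, if anything falls off the work surface, if the arm or the gripper's body presses on something with over 40 N, if the wrist force passes 120 N, or if a joint passes its speed limit or range.

### The arm

A 6-joint arm with a two-finger parallel gripper is mounted at the origin on the work surface. World frame = base frame: x ahead of the robot, y to its left, z up, the work surface at z = 0. Lengths are in m, angles in degrees, forces in N, time in s.
With the tool pointing down it reaches from about 0.3 to 0.75 m from the base axis. Payload 8.5 kg.
Tool frame: the origin (TCP) lies midway between the tips of the shut fingers; the grasp point (between the pads) lies 19 mm behind it; z points along the fingers, y is the direction in which the jaws open and shut (so a half turn about z gives the same grasp; the last joint's range is limited). The gripper opens to 85 mm and grips with 20 to 120 N. Pads are 22 mm wide; open, the fingers measure 114 mm over their backs; the gripper's body (76 mm by 85 mm) begins 54 mm behind the grasp point. The pads swing forward as they close: fully open they stand 13 mm farther back than shut.
Start: joints at [-78.512, 21.807, 74.336, -0, 83.858, -12.336], TCP at [0.222, -0.503, 0.193] pointing down, gripper open.
Joint ranges: [-178.18, 178.18], [-50.72, 133.34], [12.68, 142.11], [-81.47, 261.47], [9.98, 163.14], [-165.26, 165.26]. Speed limits (degrees/s): [136.94, 136.94, 180, 180, 180, 180].

### API

Orientations are given as a 3x3 rotation matrix whose columns are the frame's x, y, z axes.
In Python, from rig import env, viewer, ticket gives the robot as it stands. The module is installed in compiled form; this text tells all that it offers.
- The arm moves only by the shell command python3 -m pendant 'ROWS' [FORCE]. ROWS is JSON, a list of rows, each a list of 3 entries, a list of its own where there are three numbers: the shift along the world's x, y, z in mm, then the turn about the world's z in rad, then the opening, from -1 (shut) to 1 (fully open). A call has 1 to 12 rows; each row shifts and turns the pose as measured when the row begins; what a row does not reach is not made up. A row lasts 1/8 s, in which the tool goes at most 62.5 mm and 10.7 degrees, less where a joint would pass 70% of its speed; a pose out of reach is approached as far as the arm can. A call with a gripper value outside its range is refused whole. The fingers move at their own pace and stop on an object; FORCE is the grip in N (left out, the last holds). Time passes only in rows, so rows that do not move let the fingers close. It gives the time, the measured TCP pose, the force and the opening at its end, in the units of the state.
- env.observe(): the state, without advancing time (a new reading comes with each control period).
- viewer.get_image(name): name is "scene" or "side" or "wrist"; returns (picture, depth): 480x640x3 uint8, red, green, blue; 480x640 float32, m along the optical axis (not along the pixel's ray), 0 where there is no reading.
- viewer.camera_params(name): a dict with "fx", "fy", "cx", "cy" (pixels), "D" ([k1, k2, p1, p2, k3] as OpenCV has them; the pictures are not rectified), "rvec" (rotation vector, rad) and "tvec" (3), from world to camera coordinates, as OpenCV has them; the wrist camera has in their place "T_tool_cam" (4x4, takes a point from camera to tool coordinates, whose origin is the TCP and whose axes are the flange's). Camera axes: x right, y down, z forward; pixel columns grow to the right and rows downward; lengths in m; the calibration is good to about 2 mm. A picture is of the moment at which its call begins: read the wrist's pose just before it. camera_params takes no time and is no camera call.
- ticket.close_job(): hands the job in, once; it reports no verdict.
The state is a dict: "time_s": time; "q": joint angles; "qvel": joint speeds; "joint_efforts": joint torques, N m; "position": TCP position; "tool_rot": TCP orientation; "ft_force": force on the tool from outside, world axes, zero at the start; "wrist_torque": the same for the moment, N m; "grip_width": finger opening in m.
Only numpy, scipy, OpenCV 4.12 (cv2) and the standard library are available. Lean on these libraries where they do the work, as an engineer would, in place of code of your own. Each camera call takes 0.05 s, during which the arm holds its last target. There are 200 camera calls.

## Working session

There is one attempt and no reset: what is moved stays moved. The work goes in short steps, Python scripts to look and compute and a shell command to move; the robot and the scene stay as the last step left them, time stands still between calls to the robot, and variables do not carry over. Pictures are saved under pics/ and viewed, about 8 in all and at most 12, crops included, and the job is handed in when it is done.

```bash
mkdir -p pics; cat > h.py <<'E'
import numpy as np, cv2, json
from rig import env, viewer, ticket
def snap(name, fn=None):
    s=env.observe(); im,d=viewer.get_image(name); p=viewer.camera_params(name)
    if fn: cv2.imwrite('pics/'+fn, im[:,:,::-1])
    if 'T_tool_cam' in p:
        T=np.eye(4); T[:3,:3]=s['tool_rot']; T[:3,3]=s['position']; T=T@np.array(p['T_tool_cam'])
    else:
        R=cv2.Rodrigues(np.array(p['rvec'],float))[0]; T=np.eye(4); T[:3,:3]=R.T; T[:3,3]=-R.T@np.array(p['tvec'],float).ravel()
    K=np.array([[p['fx'],0,p['cx']],[0,p['fy'],p['cy']],[0,0,1.]]); D=np.array(p['D'],float)
    return im,d,K,D,T
def onz(px,z,K,D,T):
    "pixels -> world points on plane z"
    n=cv2.undistortPoints(np.array(px,float).reshape(-1,1,2),K,D).reshape(-1,2)
    r=np.c_[n,np.ones(len(n))]@T[:3,:3].T
    return T[:3,3]+r*((z-T[2,3])/r[:,2])[:,None]
def cloud(d,K,D,T):
    v,u=np.nonzero(d>0); n=cv2.undistortPoints(np.c_[u,v].astype(float).reshape(-1,1,2),K,D).reshape(-1,2)
    z=d[v,u]; return (np.c_[n*z[:,None],z]@T[:3,:3].T+T[:3,3]),u,v
E
python3 - <<'E'
from h import *
s=env.observe(); print({k:np.round(v,3).tolist() for k,v in s.items()})
for n in('scene','side'):
    im,d,K,D,T=snap(n,n+'0.png'); print(n,T.round(3).tolist(),K[0,0])
    np.savez(n+'0.npz',im=im,d=d,K=K,D=D,T=T)
E
```

```text
{'time_s': 0.0, 'q': [-78.512, 21.843, 74.386, 0.0, 83.859, -12.336], 'qvel': [-0.011, 0.042, -0.01, 0.007, -0.012, -0.056], 'joint_efforts': [0.001, -44.846, -23.128, -0.0, 0.005, 0.0], 'position': [0.222, -0.503, 0.192], 'tool_rot': [[0.915, 0.404, -0.0], [0.404, -0.915, 0.001], [0.0, -0.001, -1.0]], 'ft_force': [-0.056, 0.391, 0.258], 'wrist_torque': [0.006, -0.017, 0.006], 'grip_width': 0.085}
scene [[0.846, 0.38, -0.375, 0.968], [0.534, -0.614, 0.582, -0.654], [-0.009, -0.692, -0.722, 0.908], [0.0, 0.0, 0.0, 1.0]] 546.9699252037514
side [[-0.984, -0.121, 0.127, 0.409], [-0.175, 0.654, -0.736, 0.734], [0.005, -0.747, -0.665, 0.794], [0.0, 0.0, 0.0, 1.0]] 439.95091766865085
```

View pics/scene0.png

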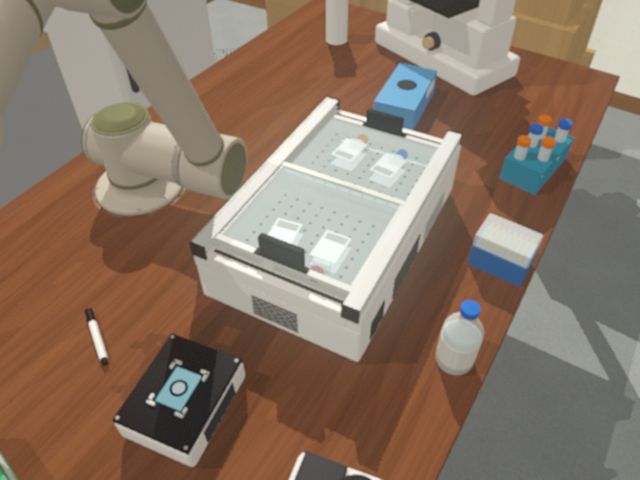

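View pics/side0.png

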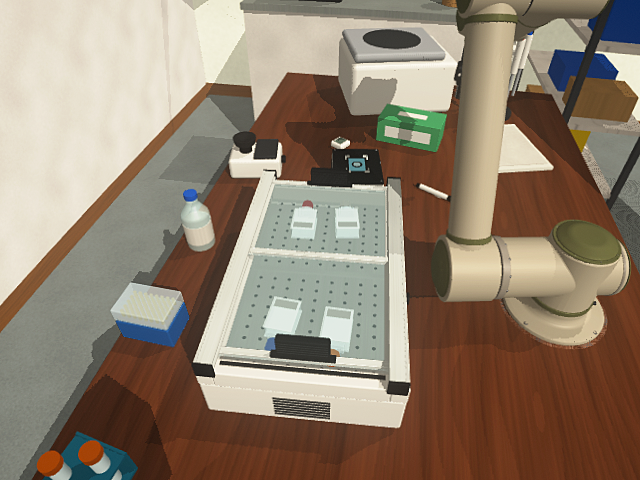

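The scene shows the warmer with the lid pulls at about (385,122), left, and (282,252), right. The blue cap is at (402,154) and lies on the far side. The imager window is at (180,388). Next I fit poses from the depth data.

```bash
cat > fit.py <<'E'
from h import *
P={}
for n in('scene','side'):
    f=np.load(n+'0.npz'); p,u,v=cloud(f['d'],f['K'],f['D'],f['T']); c=f['im'][v,u].astype(int)
    P[n]=(p,c)
    m=(p[:,2]>.170)&(p[:,2]<.180)&(p[:,0]>.25)&(p[:,0]<.85)&(np.abs(p[:,1])<.4)&((p[:,0]**2+p[:,1]**2)>.1)
    msk=np.zeros(f['d'].shape,np.uint8); msk[v[m],u[m]]=255
    q=p[m]; print(n,len(q),q[:,2].mean(),cv2.minAreaRect(q[:,:2].astype(np.float32)))
    # lid pull: dark, z .18-.22
    dark=c.max(1)<70
    b=dark&(p[:,2]>.18)&(p[:,2]<.225)&(p[:,0]>.25)&(p[:,0]<.8)&(np.abs(p[:,1])<.4)
    for sgn in(1,-1):
        k=b&(p[:,1]*sgn>0.03)
        if k.sum()>20: print(' pull',sgn,k.sum(),p[k].min(0).round(3),p[k].max(0).round(3),cv2.minAreaRect(p[k][:,:2].astype(np.float32)))
    k=(p[:,2]>.063)&(p[:,2]<.080)&(p[:,0]>.2)&(p[:,0]<.75)&(p[:,1]<-.3)&(p[:,1]>-.8)
    k&=dark|((c[:,2]>c[:,0]+20))
    if k.sum(): print(' imager',k.sum(),p[k][:,2].mean(),cv2.minAreaRect(p[k][:,:2].astype(np.float32)))
    w=k&(c[:,2]>c[:,0]+25)&(c[:,1]>90)
    if w.sum()>5: print(' window',w.sum(),p[w].mean(0),cv2.minAreaRect(p[w][:,:2].astype(np.float32)))
E
python3 fit.py
```

```text
scene 7333 0.17362385976677108 ((0.5357576012611389, 0.09680362045764923), (0.3491513431072235, 0.5705884099006653), 4.526144504547119)
 pull 1 38 [0.48  0.316 0.182] [0.562 0.333 0.201] ((0.5212001204490662, 0.32274410128593445), (0.0827229842543602, 0.009899657219648361), 7.181123733520508)
 imager 7468 0.06966837572339427 ((0.51774662733078, -0.4017251133918762), (0.14627422392368317, 0.18650594353675842), 10.506169319152832)
 window 982 [ 0.5170096  -0.40264782  0.06976867] ((0.5171359181404114, -0.40155065059661865), (0.05539223179221153, 0.07429845631122589), 10.573934555053711)
side 8194 0.1742304753534259 ((0.5353860855102539, 0.09901437163352966), (0.34708157181739807, 0.5696439743041992), 4.4201555252075195)
 pull 1 908 [0.263 0.03  0.18 ] [0.56  0.346 0.213] ((0.39919382333755493, 0.20535846054553986), (0.4196182191371918, 0.06704454123973846), 47.90131378173828)
 pull -1 588 [ 0.509 -0.145  0.18 ] [ 0.598 -0.122  0.22 ] ((0.553045392036438, -0.13419371843338013), (0.08912913501262665, 0.020158618688583374), 5.296711444854736)
 imager 1369 0.06969810968182945 ((0.37431803345680237, -0.49856531620025635), (0.48925840854644775, 0.22735494375228882), 36.24641799926758)
 window 154 [ 0.51505815 -0.40232908  0.07016977] ((0.5150290727615356, -0.4019445776939392), (0.04901506379246712, 0.07765085250139236), 9.985404968261719)
```

Fit results:
- **Warmer:** centre about (0.5355, 0.098), yaw about 4.5°.
- **Imager:** centre about (0.517, -0.402), yaw about 10.5°.
- **Left pull:** about (0.52, 0.325).

I'll move up and over to the pull.

```bash
python3 -m pendant '[[[0,0,50],-0.11,1],[[0,0,50],-0.11,1],[[10,30,40],-0.11,1],[[20,55,0],0,1],[[20,58,0],0,1],[[20,58,0],0,1],[[20,58,0],0,1],[[20,58,0],0,1],[[20,58,0],0,1],[[20,58,0],0,1],[[20,58,0],0,1],[[20,58,0],0,1]]'; python3 -m pendant '[[[25,55,0],0,1],[[25,55,0],0,1],[[25,55,0],0,0],[[25,55,0],0,0],[[25,50,0],0,0],[[0,0,0],0,0]]'
```

```text
time_s: 1.6
position: [0.4106, 0.0579, 0.3316]
tool_rot: [[0.998, 0.066, 0.001], [0.066, -0.998, 0.01], [0.002, -0.01, -1.0]]
ft_force: [1.5, -1.3, -0.4]
grip_width: 0.0855
time_s: 2.35
position: [0.5375, 0.3416, 0.3272]
tool_rot: [[0.997, 0.071, -0.004], [0.071, -0.997, 0.007], [-0.003, -0.008, -1.0]]
ft_force: [0.1, -1.6, -0.3]
grip_width: 0.0426
```

```bash
python3 - <<'E'
from h import *
s=env.observe(); print(s['time_s'],np.round(s['position'],4),np.round(s['tool_rot'],3).tolist(),s['grip_width'])
im,d,K,D,T=snap('wrist','w1.png'); np.savez('wrist1.npz',im=im,d=d,K=K,D=D,T=T)
p,u,v=cloud(d,K,D,T); c=im[v,u].astype(int)
k=(c.max(1)<80)&(p[:,2]>.19)&(p[:,2]<.21)
print(k.sum(),p[k].mean(0),cv2.minAreaRect(p[k][:,:2].astype(np.float32)))
E
```

```text
2.35 [0.5375 0.3416 0.3272] [[0.997, 0.071, -0.004], [0.071, -0.997, 0.007], [-0.003, -0.008, -1.0]] 0.04257537978492906
1617 [0.5197652  0.33294885 0.20236459] ((0.5171462297439575, 0.33255696296691895), (0.0875222235918045, 0.015438285656273365), 4.1665143966674805)
```

View pics/w1.png

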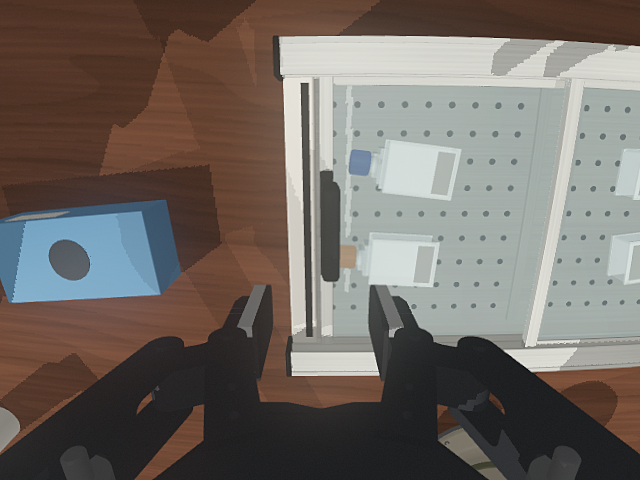

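The wrist view shows the pull at about (330,226), which is (0.517, 0.3326). The lid is nearly shut, and the blue flask at (415,168) is on the far side. Next I grip the pull.

```bash
python3 -m pendant '[[[-20,-9,0],0.006,0],[[0,0,-50],0,0],[[0,0,-50],0,0],[[0,0,-30],0,0],[[0,0,-15],0,0],[[0,0,0],0,0],[[0,0,0],0,0]]'
```

```text
time_s: 3.28
position: [0.5143, 0.3234, 0.1844]
tool_rot: [[0.998, 0.069, 0.004], [0.069, -0.998, 0.009], [0.004, -0.008, -1.0]]
ft_force: [0.5, -0.8, 0.0]
grip_width: 0.0427
```

```bash
python3 -m pendant '[[[3,9,-4],0.006,0],[[0,0,0],0,0],[[0,0,0],0,-1],[[0,0,0],0,-1],[[0,0,0],0,-1],[[0,0,0],0,-1]]' 40
```

```text
time_s: 4.03
position: [0.5181, 0.3331, 0.1823]
tool_rot: [[0.997, 0.076, 0.007], [0.076, -0.997, 0.01], [0.008, -0.009, -1.0]]
ft_force: [0.3, 0.0, 0.6]
grip_width: -0.0001
```

```bash
python3 - <<'E'
from h import *
im,d,K,D,T=snap('wrist','w2.png'); im2,*_=snap('side'); 
cv2.imwrite('pics/m2.png',np.hstack([cv2.resize(im,(400,300)),cv2.resize(im2[250:450,180:447],(400,300))])[:,:,::-1])
E
```

```text
(no output)
```

View pics/m2.png

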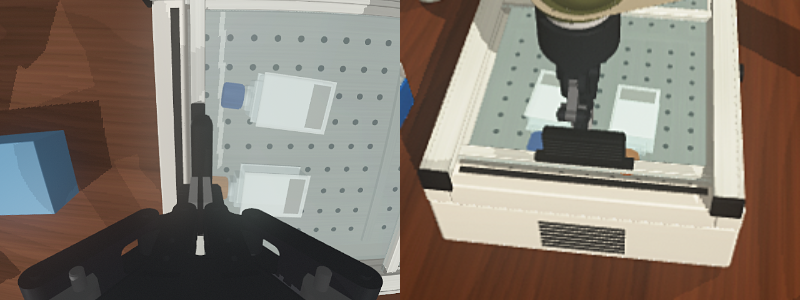

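```bash
python3 - <<'E'
from h import *
s=env.observe(); print(np.round(s['position'],4),s['grip_width'],s['ft_force'])
im,d,K,D,T=snap('wrist')
p,u,v=cloud(d,K,D,T); c=im[v,u].astype(int)
k=(c.max(1)<80)&(p[:,2]>.19)&(p[:,2]<.21)&(v<290)
print(k.sum(),p[k].min(0),p[k].max(0),cv2.minAreaRect(p[k][:,:2].astype(np.float32)))
im,d,K,D,T=snap('side')
px=cv2.projectPoints(np.array([[.517,.3326,.203],s['position'],[.562,.336,.203],[.472,.329,.203]]),cv2.Rodrigues(T[:3,:3].T)[0],-T[:3,:3].T@T[:3,3],K,D)[0]; print(px.reshape(-1,2))
cv2.imwrite('pics/s3.png',cv2.resize(im[240:380,220:360],(560,560),interpolation=cv2.INTER_CUBIC)[:,:,::-1])
E
```

```text
[0.5181 0.3332 0.1823] 0.00015719862420048828 [ 0.60621965  0.31480167 -0.57429156]
2985 [0.51354765 0.32419014 0.19018145] [0.56136043 0.34354974 0.20523207] ((0.5371066927909851, 0.33400171995162964), (0.04834099858999252, 0.01642233319580555), 3.8935627937316895)
[[301.84589188 338.74547218]
 [301.52995595 346.35799236]
 [274.05654361 336.23376267]
 [329.93722552 341.13308852]]
```

View pics/s3.png

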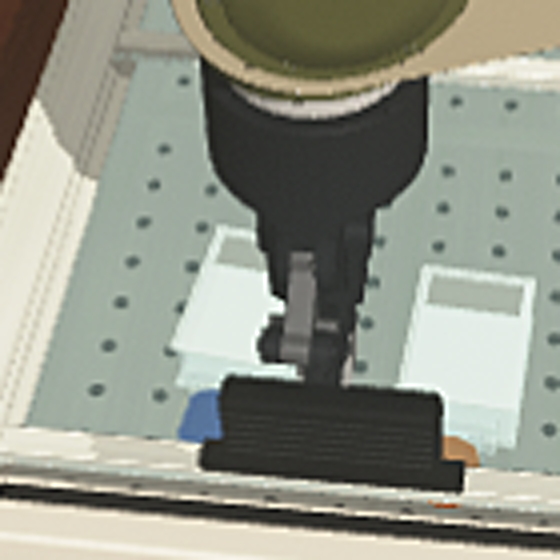

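```bash
python3 - <<'E'
from h import *
im=cv2.imread('pics/w2.png'); cv2.imwrite('pics/w2c.png',cv2.resize(im[140:380,220:440],(660,600) if 0 else (550,600),interpolation=cv2.INTER_CUBIC))
p=viewer.camera_params('wrist'); T=np.array(p['T_tool_cam']); print(T.round(3))
Ti=np.linalg.inv(T); K=np.array([[p['fx'],0,p['cx']],[0,p['fy'],p['cy']],[0,0,1.]])
pts=np.array([[0,0,0],[0,.008,-.019],[0,-.008,-.019],[.011,0,0],[0,0,-.02]],float)
print(cv2.projectPoints(pts,cv2.Rodrigues(Ti[:3,:3])[0],Ti[:3,3],K,np.array(p['D'],float))[0].reshape(-1,2))
E
```

```text
[[-0.    -0.957 -0.29   0.073]
 [ 1.     0.    -0.001 -0.   ]
 [ 0.001 -0.29   0.957 -0.181]
 [ 0.     0.     0.     1.   ]]
[[321.3503179  266.37192033]
 [337.41076486 280.50417199]
 [305.43303514 280.49954057]
 [321.36287432 247.47875366]
 [321.42549315 281.33234812]]
```

View pics/w2c.png

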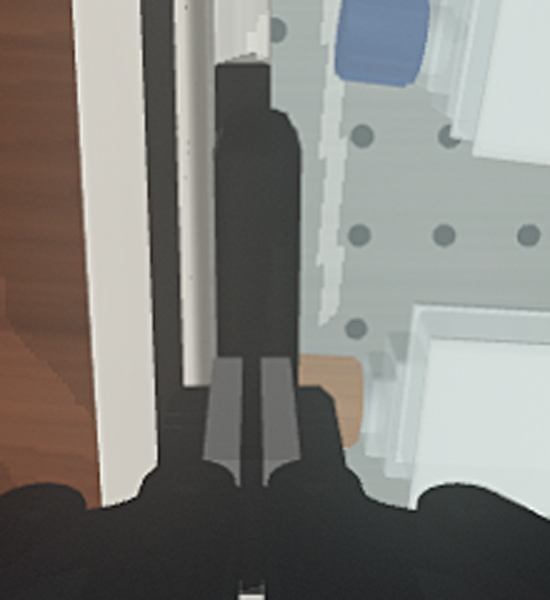

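```bash
python3 - <<'E'
from h import *
s=env.observe()
im,d,K,D,T=snap('wrist')
p,u,v=cloud(d,K,D,T); R=np.array(s['tool_rot']); t=(p-s['position'])@R
for U,V in[(308,284),(333,284),(308,300),(310,320),(333,320),(321,285),(321,300),(321,260),(321,240),(321,270),(321,280),(290,305),(350,305)]:
    i=np.nonzero((u==U)&(v==V))[0]
    print((U,V),im[V,U],(t[i]*1000).round(1),(p[i]*1000).round(1))
E
```

```text
(308, 284) [113 113 111] [[  9.4  -5.8 -43.6]] [[526.7 339.2 226. ]]
(333, 284) [113 113 112] [[ 10.4   4.8 -45.8]] [[528.5 328.7 228.1]]
(308, 300) [109 109 107] [[ 10.4  -5.2 -60.4]] [[527.6 338.5 242.8]]
(310, 320) [106 106 105] [[  9.7  -4.1 -73.9]] [[527.  337.2 256.3]]
(333, 320) [106 107 105] [[  9.1   3.9 -72.9]] [[527.  329.2 255.2]]
(321, 285) [60 60 59] [[  9.9  -0.2 -45.7]] [[527.6 333.7 228.1]]
(321, 300) [57 57 55] [[ 10.1  -0.3 -59.8]] [[527.7 333.5 242.1]]
(321, 260) [62 62 60] [[ 12.1  -0.2 -21.9]] [[529.9 334.  204.2]]
(321, 240) [63 64 61] [[ 21.6  -0.2 -20. ]] [[539.4 334.8 202.4]]
(321, 270) [60 60 58] [[  6.2  -0.2 -20.3]] [[524.1 333.6 202.7]]
(321, 280) [62 62 60] [[  1.6  -0.2 -22. ]] [[519.5 333.2 204.3]]
(290, 305) [68 67 66] [[  6.2 -12.5 -56.5]] [[523.  345.5 239. ]]
(350, 305) [63 66 65] [[  5.6  11.3 -55.3]] [[524.1 321.7 237.5]]
```

Depth puts the visible finger tips about 43 mm behind the reported TCP, and the jaws shut on nothing above the pull. I'll go lower in steps, checking for contact.

```bash
cat > tip.py <<'E'
from h import *
s=env.observe()
im,d,K,D,T=snap('wrist')
p,u,v=cloud(d,K,D,T); R=np.array(s['tool_rot']); t=(p-s['position'])@R*1000
print(np.round(s['position'],4),round(s['grip_width'],4),np.round(s['ft_force'],1))
for sg in(-1,1):
    k=(np.abs(t[:,0])<13)&(t[:,1]*sg>0)&(np.abs(t[:,1])<70)&(t[:,2]>-90)&(im[v,u].astype(int).min(1)>95)&(im[v,u].astype(int).max(1)<135)&(v>200)
    # grey pad pixels
    q=t[k]; 
    if len(q): print('pad',sg,len(q),'z',np.percentile(q[:,2],[50,95,99,100]).round(1),'y',np.percentile(q[:,1],[1,50,99]).round(1),'x',np.percentile(q[:,0],[1,50,99]).round(1))
E
python3 -m pendant '[[[0,0,0],0,0],[[0,0,0],0,0],[[0,0,0],0,0]]'; python3 tip.py; python3 -m pendant '[[[0,0,-17],0,0],[[0,0,0],0,0]]';python3 tip.py; python3 -m pendant '[[[0,0,0],0,-1],[[0,0,0],0,-1],[[0,0,0],0,-1],[[0,0,0],0,-1]]' 40
```

```text
time_s: 4.65
position: [0.5181, 0.3331, 0.1822]
tool_rot: [[0.997, 0.076, 0.007], [0.076, -0.997, 0.01], [0.008, -0.009, -1.0]]
ft_force: [-0.6, -0.2, -0.1]
grip_width: 0.0426
[0.5181 0.3331 0.1822] 0.0426 [-0.6 -0.2 -0.1]
pad -1 701 z [-64.1  41.2  72.   72.7] y [-28.4 -25.5 -12. ] x [-11.7   9.7  11.7]
pad 1 817 z [-59.8  28.9  29.4  30.3] y [ 9.1 25.  69.2] x [-12.3   9.7  12.3]
time_s: 4.95
position: [0.5181, 0.3332, 0.1651]
tool_rot: [[0.997, 0.076, 0.007], [0.076, -0.997, 0.01], [0.008, -0.009, -1.0]]
ft_force: [-0.3, -0.1, 0.7]
grip_width: 0.043
[0.5181 0.3332 0.1651] 0.043 [-0.3 -0.1  0.7]
pad -1 719 z [-63.2  31.   54.5  56.1] y [-28.3 -25.4 -12.7] x [-12.3   9.6  10.4]
pad 1 820 z [-59.5  12.2  12.9  13.3] y [ 9.  25.1 68.9] x [-12.3   9.8  12.6]
time_s: 5.5
position: [0.5193, 0.3337, 0.1681]
tool_rot: [[0.997, 0.076, 0.012], [0.076, -0.997, 0.012], [0.013, -0.011, -1.0]]
ft_force: [0.3, 0.1, 0.8]
grip_width: -0.0001
```

```bash
python3 -m pendant '[[[0,0,0],0,0],[[0,0,0],0,0],[[0,0,0],0,0],[[0,-1,-15],0,0],[[0,0,-10],0,0],[[0,0,0],0,0]]';python3 -m pendant '[[[0,0,0],0,-1],[[0,0,0],0,-1],[[0,0,0],0,-1],[[0,0,0],0,-1]]' 40
```

```text
time_s: 6.25
position: [0.5189, 0.3324, 0.1405]
tool_rot: [[0.997, 0.076, 0.01], [0.076, -0.997, 0.011], [0.011, -0.01, -1.0]]
ft_force: [-0.1, 0.7, -0.2]
grip_width: 0.0427
time_s: 6.75
position: [0.519, 0.3323, 0.1407]
tool_rot: [[0.997, 0.076, 0.011], [0.076, -0.997, 0.011], [0.012, -0.01, -1.0]]
ft_force: [0.8, 1.0, -1.9]
grip_width: 0.0153
```

The grip holds at 15.3 mm, so the real tips are about 43 mm behind the reported TCP. Now I slide the lid open.

```bash
python3 -m pendant '[[[1,-10,0],0,-1],[[1.5,-20,0],0,-1],[[1.5,-20,0],0,-1],[[1.5,-20,0],0,-1],[[1.5,-20,0],0,-1],[[1.5,-20,0],0,-1],[[1.5,-20,0],0,-1],[[1.5,-18,0],0,-1],[[0.5,-8,0],0,-1],[[0,0,0],0,-1],[[0,0,0],0,-1]]'
```

```text
time_s: 8.12
position: [0.5325, 0.1637, 0.1407]
tool_rot: [[0.997, 0.074, 0.014], [0.073, -0.997, 0.011], [0.015, -0.01, -1.0]]
ft_force: [3.0, 0.6, -2.3]
grip_width: 0.0154
```

```bash
python3 -m pendant '[[[0,-5,0],0,-1],[[0,-5,0],0,-1],[[0,0,0],0,-1]]'; python3 -m pendant '[[[0,-3,0],0,-1],[[0,0,0],0,-1]]'; python3 -m pendant '[[[0,-4,0],0,-1],[[0,0,0],0,-1]]'
```

```text
time_s: 8.5
position: [0.5332, 0.156, 0.1407]
tool_rot: [[0.997, 0.076, 0.016], [0.076, -0.997, 0.014], [0.017, -0.013, -1.0]]
ft_force: [3.0, -1.8, -2.5]
grip_width: 0.0155
time_s: 8.75
position: [0.5333, 0.1564, 0.1407]
tool_rot: [[0.997, 0.078, 0.017], [0.078, -0.997, 0.02], [0.019, -0.018, -1.0]]
ft_force: [2.7, -1.9, -3.0]
grip_width: 0.0154
time_s: 9.0
position: [0.5333, 0.1568, 0.1407]
tool_rot: [[0.997, 0.08, 0.018], [0.079, -0.996, 0.027], [0.02, -0.026, -0.999]]
ft_force: [2.6, -1.4, -3.1]
grip_width: 0.0151
```

```bash
python3 -m pendant '[[[0,1,0],0,0],[[0,0,0],0,0],[[0,0,0],0,0],[[0,0,40],0,0],[[0,0,50],0,0],[[0,0,50],0,0],[[-20,20,40],0.17,0.5],[[-20,20,30],0.17,1],[[0,0,0],0.17,1],[[0,0,0],0.17,1],[[0,0,0],0.17,1],[[0,0,0],0.17,1]]'; python3 -m pendant '[[[0,0,0],0.17,1],[[0,0,0],0.17,1],[[0,0,0],0.17,1],[[0,0,0],0,1],[[0,0,0],0,1]]';python3 - <<'E'
from h import *
s=env.observe(); print(s['time_s'],np.round(s['position'],4),np.round(s['tool_rot'],3).tolist())
for n in('wrist','side'):
    im,d,K,D,T=snap(n,n+'4.png'); np.savez(n+'4.npz',im=im,d=d,K=K,D=D,T=T)
E
```

```text
time_s: 10.5
position: [0.4889, 0.198, 0.3596]
tool_rot: [[0.427, 0.904, -0.013], [0.904, -0.426, 0.028], [0.02, -0.023, -1.0]]
ft_force: [0.9, 0.1, -0.1]
grip_width: 0.086
time_s: 11.12
position: [0.4884, 0.1975, 0.36]
tool_rot: [[-0.081, 0.996, -0.025], [0.997, 0.081, 0.018], [0.02, -0.024, -1.0]]
ft_force: [-0.6, -0.4, -0.4]
grip_width: 0.0856
11.125 [0.4884 0.1975 0.36  ] [[-0.081, 0.996, -0.025], [0.997, 0.081, 0.018], [0.02, -0.024, -1.0]]
```

View pics/wrist4.png

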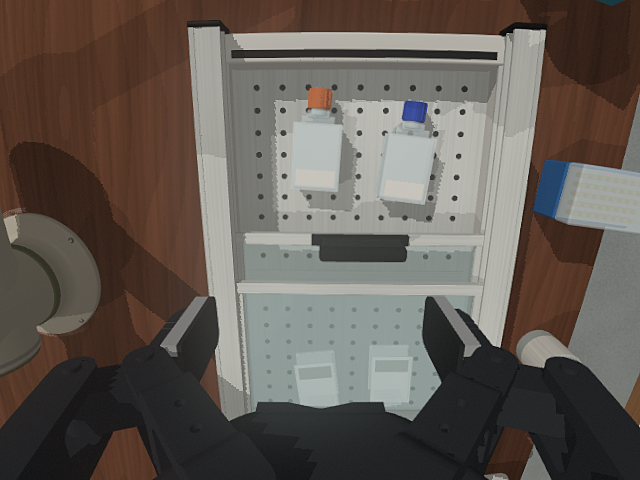

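The bay is open: the blue flask body is at about (408,168) with its cap at (414,110), and orange is at (318,155). Next I measure the blue flask.

```bash
python3 - <<'E'
from h import *
for n in('wrist','side'):
    f=np.load(n+'4.npz'); im,d,K,D,T=[f[k] for k in('im','d','K','D','T')]
    p,u,v=cloud(d,K,D,T); c=im[v,u].astype(int)
    w=(0.5355,0.098); a=np.deg2rad(4.45); X=np.array([np.cos(a),np.sin(a)]);Y=np.array([-X[1],X[0]])
    wx=(p[:,:2]-w)@X; wy=(p[:,:2]-w)@Y
    inb=(np.abs(wx)<.135)&(wy>.07)&(wy<.245)
    for nm,side in(('blue',wx>0),('orange',wx<0)):
        k=inb&side&(p[:,2]>.133)&(p[:,2]<.146)
        cap=inb&side&(p[:,2]>.115)&(((c[:,2]>c[:,0]+50)) if nm=='blue' else (c[:,0]>c[:,2]+80))
        if k.sum()>50:
            q=p[k]; print(n,nm,k.sum(),'z',q[:,2].mean().round(4),cv2.minAreaRect(q[:,:2].astype(np.float32)))
        if cap.sum(): print('   cap',cap.sum(),p[cap].mean(0).round(4),np.percentile(p[cap],[2,98],axis=0).round(4).tolist())
    # pull pose now
    k=(c.max(1)<80)&(p[:,2]>.195)&(p[:,2]<.21)&(np.abs(wx)<.06)&(wy>0)&(wy<.12)
    if k.sum()>20:
        r=cv2.minAreaRect(p[k][:,:2].astype(np.float32)); print('pull',r,'wy',(np.array(r[0])-w)@Y)
E
```

```text
wrist blue 3990 z 0.1395 ((0.576629102230072, 0.2597754895687103), (0.11124659329652786, 0.05512433499097824), 87.63910675048828)
   cap 431 [0.5759 0.3051 0.1358] [[0.5659, 0.2954, 0.1263], [0.5893, 0.3149, 0.1395]]
wrist orange 4059 z 0.1397 ((0.47248631715774536, 0.2646235525608063), (0.054251816123723984, 0.11180892586708069), 1.1911581754684448)
   cap 396 [0.4702 0.3099 0.1364] [[0.459, 0.2998, 0.127], [0.4829, 0.3195, 0.1401]]
pull ((0.530409574508667, 0.15718185901641846), (0.08826792240142822, 0.01678602769970894), 5.089669227600098) wy 0.059398412211042584
side blue 1254 z 0.1401 ((0.5779691934585571, 0.25967085361480713), (0.11346206814050674, 0.05501860752701759), 87.81246948242188)
   cap 225 [0.5779 0.3087 0.1328] [[0.5671, 0.2952, 0.1178], [0.5905, 0.3164, 0.1403]]
side orange 1310 z 0.14 ((0.4730534851551056, 0.2642959952354431), (0.05417066439986229, 0.11472278088331223), 1.0385197401046753)
   cap 242 [0.4715 0.3135 0.1325] [[0.4596, 0.3, 0.1171], [0.484, 0.3209, 0.1409]]
pull ((0.5299793481826782, 0.15776389837265015), (0.0877622589468956, 0.015268913470208645), 3.688230514526367) wy 0.06001207783434774
```

The pull is at y of about 59 mm in the warmer frame, against 57 expected fully open. I'll push it firmly with the shut fingers to be sure it has reached the stop.

```bash
python3 -m pendant '[[[44,0,-40],0,-1],[[0,0,-50],0,-1],[[0,0,-50],0,-1],[[0,-3,-45],0,-1],[[0,-3,-40],0,-1],[[0,0,0],0,-1]]'; python3 -m pendant '[[[0,-8,0],0,-1],[[0,-6,0],0,-1],[[0,-5,0],0,-1],[[0,-5,0],0,-1]]';python3 -m pendant '[[[0,-6,0],0,-1],[[0,-10,0],0,-1],[[0,-15,0],0,-1]]'
```

```text
time_s: 11.98
position: [0.5329, 0.1912, 0.1298]
tool_rot: [[-0.072, 0.997, -0.021], [0.997, 0.073, 0.019], [0.02, -0.02, -1.0]]
ft_force: [0.9, 0.3, 0.5]
grip_width: -0.0003
time_s: 12.48
position: [0.5348, 0.1768, 0.1339]
tool_rot: [[-0.074, 0.997, -0.013], [0.996, 0.074, 0.042], [0.043, -0.01, -0.999]]
ft_force: [5.9, 37.5, -13.5]
grip_width: 0.0002
time_s: 12.85
position: [0.535, 0.1805, 0.1352]
tool_rot: [[-0.085, 0.996, -0.005], [0.99, 0.085, 0.111], [0.111, 0.005, -0.994]]
ft_force: [14.1, 105.9, -21.7]
grip_width: 0.0001
```

The stop is confirmed, because force rises with no movement. I'll back off and check tilt and lid.

```bash
python3 -m pendant '[[[0,6,0],0,-1],[[0,4,0],0,-1]]';  python3 -m pendant '[[[0,10,30],0,-1],[[0,0,0],0,-1]]'
```

```text
time_s: 13.1
position: [0.5353, 0.1936, 0.1369]
tool_rot: [[-0.089, 0.996, -0.002], [0.989, 0.088, 0.115], [0.114, 0.008, -0.993]]
ft_force: [0.1, -0.2, 0.6]
grip_width: -0.0002
time_s: 13.35
position: [0.5361, 0.2022, 0.1691]
tool_rot: [[-0.088, 0.996, 0.001], [0.99, 0.087, 0.113], [0.112, 0.011, -0.994]]
ft_force: [-1.1, 0.9, -0.6]
grip_width: 0.0002
```

Lid is at its stop, but pushing left the tool tilted 6.5°, and it doesn't spring back. I'll undo this by pressing the finger tips gently the other way, against the fixed left wall of the tub between the two caps.

```bash
python3 -m pendant '[[[-4,40,10],0,-1],[[-4,40,0],0,-1],[[-3,38,0],0,-1],[[0,0,0],0,-1]]';  python3 tip.py
```

```text
time_s: 13.85
position: [0.526, 0.3184, 0.1789]
tool_rot: [[-0.081, 0.997, 0.002], [0.991, 0.08, 0.109], [0.108, 0.011, -0.994]]
ft_force: [1.1, 0.3, 0.3]
grip_width: -0.0003
[0.526  0.3184 0.1789] -0.0003 [1.1 0.3 0.3]
pad -1 180 z [-46.9  69.6  70.   70.5] y [-69.3 -10.   -0.9] x [-10.5   7.2  12.9]
pad 1 117 z [-63.9  69.6  70.4  71.1] y [ 0.1  5.3 52.9] x [-9.2 11.5 12.8]
```

```bash
python3 -m pendant '[[[0,0,-35],0,-1],[[0,0,-30],0,-1],[[0,0,-22],0,-1],[[0,0,0],0,-1]]'; python3 -m pendant '[[[0,6,0],0,-1],[[0,6,0],0,-1],[[0,6,0],0,-1],[[0,4,0],0,-1]]'
```

```text
time_s: 14.4
position: [0.5281, 0.3102, 0.0897]
tool_rot: [[-0.074, 0.997, 0.004], [0.992, 0.073, 0.105], [0.105, 0.012, -0.994]]
ft_force: [0.0, -0.5, 1.0]
grip_width: -0.0001
time_s: 14.9
position: [0.53, 0.3327, 0.093]
tool_rot: [[-0.072, 0.997, 0.009], [0.992, 0.071, 0.106], [0.106, 0.017, -0.994]]
ft_force: [-1.3, -0.3, -0.2]
grip_width: -0.0001
```

```bash
python3 -m pendant '[[[0,6,-3],0,-1],[[0,6,-1],0,-1],[[0,6,0],0,-1],[[0,6,0],0,-1]]'; python3 -m pendant '[[[0,5,0],0,-1],[[0,5,0],0,-1],[[0,5,0],0,-1],[[0,5,0],0,-1]]'
```

```text
time_s: 15.4
position: [0.5297, 0.3401, 0.0897]
tool_rot: [[-0.071, 0.997, 0.004], [0.995, 0.07, 0.07], [0.07, 0.009, -0.998]]
ft_force: [-4.8, -35.1, 12.5]
grip_width: -0.0001
time_s: 15.9
position: [0.5293, 0.338, 0.0901]
tool_rot: [[-0.065, 0.998, -0.005], [0.998, 0.065, 0.026], [0.026, -0.003, -1.0]]
ft_force: [-3.0, -27.7, 7.2]
grip_width: -0.0003
```

Straightening works. A couple more rows, then off.

```bash
python3 -m pendant '[[[0,5,0],0,-1],[[0,5,0],0,-1],[[0,2,0],0,-1]]'; python3 -m pendant '[[[0,-10,0],0,-1],[[0,0,0],0,-1]]'
```

```text
time_s: 16.27
position: [0.5291, 0.3365, 0.0902]
tool_rot: [[-0.06, 0.998, -0.01], [0.998, 0.06, -0.001], [-0.001, -0.011, -1.0]]
ft_force: [-0.7, -5.3, 1.2]
grip_width: 0.0001
time_s: 16.52
position: [0.529, 0.3261, 0.0899]
tool_rot: [[-0.06, 0.998, -0.011], [0.998, 0.06, -0.001], [-0.0, -0.011, -1.0]]
ft_force: [0.1, -0.1, 0.1]
grip_width: -0.0
```

```bash
python3 -m pendant '[[[0,0,40],0,-1],[[0,0,50],0,-1],[[0,0,40],0,0],[[15,-28,0],-0.05,0.75],[[16,-28,0],-0.05,0.75],[[16,-29,0],0,0.75],[[0,0,0],0,0.75],[[0,0,0],0,0.75]]'; cat > fl.py <<'E'
from h import *
s=env.observe(); im,d,K,D,T=snap('wrist','w5.png')
p,u,v=cloud(d,K,D,T); c=im[v,u].astype(int)
print(np.round(s['position'],4),np.round(s['tool_rot'],3).tolist(),'tool y ang',np.degrees(np.arctan2(s['tool_rot'][1][1],s['tool_rot'][0][1])).round(2))
k=(p[:,0]>.53)&(p[:,0]<.63)&(p[:,1]>.18)&(p[:,1]<.335)&(p[:,2]>.134)&(p[:,2]<.146)
r=cv2.minAreaRect(p[k][:,:2].astype(np.float32)); print(k.sum(),r,p[k].min(0),p[k].max(0))
cap=(c[:,2]>c[:,0]+50)&(p[:,2]>.115)&(p[:,0]<.65)&(p[:,2]<.15); print('cap',cap.sum(),p[cap].mean(0))
b=k&(p[:,1]<.27); r=cv2.minAreaRect(p[b][:,:2].astype(np.float32)); print('body part',r)
E
python3 fl.py
```

```text
time_s: 17.52
position: [0.5756, 0.2427, 0.2235]
tool_rot: [[0.039, 0.999, -0.011], [0.999, -0.038, 0.005], [0.004, -0.011, -1.0]]
ft_force: [0.0, 0.2, 0.4]
grip_width: 0.0747
[0.5756 0.2427 0.2235] [[0.039, 0.999, -0.011], [0.999, -0.038, 0.005], [0.004, -0.011, -1.0]] tool y ang -2.21
7869 ((0.577034056186676, 0.2599104046821594), (0.11041191220283508, 0.05408536642789841), 87.8965835571289) [0.54803103 0.2041403  0.13402906] [0.60445504 0.31538905 0.14275616]
cap 847 [0.57762582 0.30531402 0.13625392]
body part ((0.5762339234352112, 0.23779433965682983), (0.06610701233148575, 0.0541110523045063), 87.94740295410156)
```

Aligned. Flask centre is (0.5763, 0.2409) and its yaw matches. Descending to grip.

```bash
python3 -m pendant '[[[0,-2,-50],0,0.75],[[0,0,-45],0,0.75],[[0,0,-30],0,0.75],[[0,0,-15],0,0.75],[[0,0,0],0,0.75]]'
```

```text
time_s: 18.2
position: [0.5738, 0.2454, 0.0812]
tool_rot: [[0.032, 0.999, -0.007], [0.999, -0.032, 0.006], [0.006, -0.007, -1.0]]
ft_force: [0.3, -0.9, 0.5]
grip_width: 0.0745
```

```bash
python3 -m pendant '[[[2,-4,-12],-0.005,0.75],[[0,0,0],0,0.75]]'; python3 -m pendant '[[[0,0,0],0,0.3],[[0,0,0],0,-0.1],[[0,0,0],0,-0.4],[[0,0,0],0,-1],[[0,0,0],0,-1]]' 25
```

```text
time_s: 18.45
position: [0.5769, 0.2417, 0.0705]
tool_rot: [[0.037, 0.999, -0.003], [0.999, -0.037, 0.007], [0.007, -0.004, -1.0]]
ft_force: [0.5, -0.5, 1.0]
grip_width: 0.0748
time_s: 19.08
position: [0.5777, 0.2417, 0.072]
tool_rot: [[0.037, 0.999, -0.001], [0.999, -0.037, 0.008], [0.008, -0.001, -1.0]]
ft_force: [0.2, 0.1, -1.0]
grip_width: 0.0516
```

Gripped at 51.6 mm. Lifting.

```bash
python3 -m pendant '[[[0,0,10],0,-1],[[0,0,25],0,-1],[[0,0,35],0,-1],[[0,0,35],0,-1],[[0,0,35],0,-1],[[0,0,20],0,-1],[[0,0,5],0,-1],[[0,0,0],0,-1]]'; python3 -m pendant '[[[0,-15,0],0,-1],[[-4,-30,0],0,-1],[[-4,-40,0],0,-1],[[-4,-45,0],0,-1],[[-4,-45,0],0,-1],[[-4,-45,0],0,-1],[[-4,-45,0],0,-1],[[-4,-45,0],0,-1],[[-4,-40,0],0,-1],[[-4,-40,0],0,-1],[[-4,-20,0],0,-1],[[0,0,0],0,-1]]'
```

```text
time_s: 20.08
position: [0.5766, 0.2416, 0.246]
tool_rot: [[0.037, 0.999, 0.001], [0.999, -0.037, 0.008], [0.008, 0.001, -1.0]]
ft_force: [0.7, -0.7, -1.5]
grip_width: 0.0516
time_s: 21.58
position: [0.5261, -0.1896, 0.2344]
tool_rot: [[0.043, 0.999, -0.019], [0.999, -0.042, 0.01], [0.01, -0.019, -1.0]]
ft_force: [-0.5, -0.4, -1.4]
grip_width: 0.0515
```

```bash
python3 -m pendant '[[[0,-20,0],0.06,-1],[[-1,-35,0],0.08,-1],[[-1,-40,0],0.08,-1],[[-1,-40,0],0.005,-1],[[-1,-40,0],0,-1],[[-1,-40,0],0,-1],[[-1,-30,0],0,-1],[[0,-15,0],0,-1],[[0,0,0],0,-1],[[0,0,0],0,-1]]'; cat > im.py <<'E'
from h import *
s=env.observe(); print(s['time_s'],np.round(s['position'],4),np.round(s['tool_rot'],3).tolist(),'tool y ang',np.degrees(np.arctan2(s['tool_rot'][1][1],s['tool_rot'][0][1])).round(2))
im,d,K,D,T=snap('wrist','w6.png'); p,u,v=cloud(d,K,D,T); c=im[v,u].astype(int)
k=(p[:,2]>.066)&(p[:,2]<.074)&(p[:,0]>.38)&(p[:,0]<.66)&(p[:,1]<-.26)&(p[:,1]>-.55)
print('stage',k.sum(),p[k][:,2].mean(),cv2.minAreaRect(p[k][:,:2].astype(np.float32)))
w=k&(c[:,2]>c[:,0]+25)&(c[:,1]>90)
if w.sum()>20: print('window',w.sum(),cv2.minAreaRect(p[w][:,:2].astype(np.float32)))
st=(p[:,2]>.0742)&(p[:,2]<.079)&(p[:,0]>.45)&(p[:,0]<.58)&(p[:,1]<-.33)&(p[:,1]>-.48)
if st.sum()>20: print('stops',st.sum(),cv2.minAreaRect(p[st][:,:2].astype(np.float32)))
E
python3 im.py
```

```text
time_s: 22.82
position: [0.5189, -0.4492, 0.2293]
tool_rot: [[-0.196, 0.98, -0.027], [0.98, 0.197, 0.015], [0.02, -0.024, -1.0]]
ft_force: [0.1, 0.2, -0.2]
grip_width: 0.0518
22.825 [ 0.5189 -0.4492  0.2293] [[-0.196, 0.98, -0.027], [0.98, 0.197, 0.015], [0.02, -0.024, -1.0]] tool y ang 11.35
stage 18047 0.07022612142303453 ((0.5131525993347168, -0.39523327350616455), (0.14662864804267883, 0.17583924531936646), 9.944989204406738)
window 385 ((0.5143235921859741, -0.4001069664955139), (0.05045413598418236, 0.06964556872844696), 10.082891464233398)
stops 385 ((0.5148413777351379, -0.39900293946266174), (0.06873682141304016, 0.08701477944850922), 10.794724464416504)
```

View pics/w6.png

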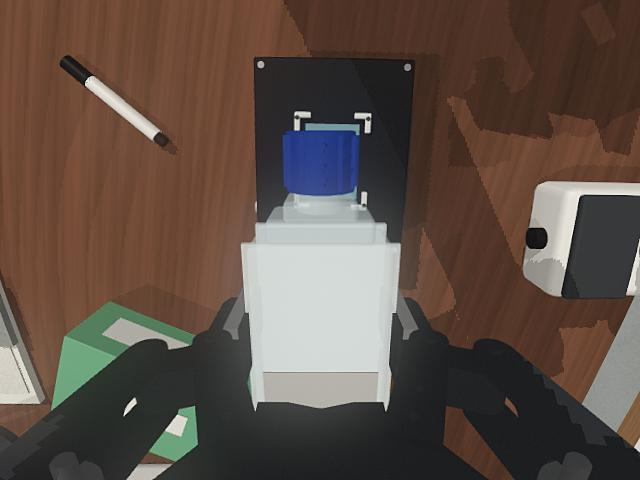

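The flask is held straight, cap at (321,162). The holder is visible behind it, with stop corners at (300,120), (366,120) and (361,203). Next I measure the flask in the hand.

```bash
cat > fh.py <<'E'
from h import *
s=env.observe(); im,d,K,D,T=snap('wrist'); p,u,v=cloud(d,K,D,T); c=im[v,u].astype(int)
R=np.array(s['tool_rot']); t=(p-s['position'])@R
cap=(c[:,2]>c[:,0]+50)&(c[:,1]<90)&(np.abs(t[:,1])<.03)&(t[:,2]<-.03)
print('cap',cap.sum(),'tool min',np.percentile(t[cap],1,axis=0).round(4),'max',np.percentile(t[cap],99,axis=0).round(4))
b=(np.abs(t[:,1])<.032)&(t[:,2]<-.055)&(t[:,2]>-.078)&(t[:,0]<.08)&(t[:,0]>-.05)&(c.min(1)>120)
q=t[b]; print('body top',b.sum(),'z',np.percentile(q[:,2],[5,50,95]).round(4),cv2.minAreaRect(q[:,:2].astype(np.float32)),q.min(0),q.max(0))
A=np.c_[q[:,:2],np.ones(len(q))]; m=np.abs(q[:,2]-np.median(q[:,2]))<.004; co=np.linalg.lstsq(A[m],q[m,2],rcond=None)[0]; print('plane in tool',co)
n=R@np.array([-co[0],-co[1],1]); print('normal world',n/np.linalg.norm(n))
E
python3 fh.py
```

```text
cap 4624 tool min [ 0.0541 -0.014  -0.0682] max [ 0.0741  0.0117 -0.0543]
body top 28090 z [-0.0697 -0.0685 -0.0645] ((0.021189332008361816, -0.0009545963257551193), (0.05979666858911514, 0.10673600435256958), 88.85758209228516) [-0.03271842 -0.03067183 -0.07361167] [ 0.07440024  0.02914196 -0.05500493]
plane in tool [ 0.03490344 -0.00072011 -0.06872846]
normal world [-0.01977411 -0.01938124 -0.9996166 ]
```

The flask is centred in the hand, with the cap end 74 mm ahead and its underside at TCP + 39 mm. Target TCP is (0.515, -0.3995), touchdown z about 0.032.

```bash
python3 -m pendant '[[[-1,20,0],-0.016,-1],[[-2,25,-10],0,-1],[[0,5,-30],0,-1],[[0,0,-40],0,-1],[[0,0,-35],0,-1],[[0,0,-20],0,-1],[[0,0,-5],0,-1],[[0,0,0],0,-1],[[0,0,0],0,-1]]'
```

```text
time_s: 24.05
position: [0.5178, -0.392, 0.091]
tool_rot: [[-0.187, 0.982, -0.021], [0.982, 0.187, 0.009], [0.013, -0.019, -1.0]]
ft_force: [-0.3, 0.5, -0.8]
grip_width: 0.0515
```

```bash
python3 -m pendant '[[[-2,-8,-15],-0.006,-1],[[0,0,-15],0,-1],[[0,0,-12],0,-1],[[0,0,0],0,-1],[[0,0,0],0,-1]]'; python3 - <<'E'
from h import *
s=env.observe();print(np.round(s['position'],4),np.round(s['tool_rot'],3).tolist())
im,d,K,D,T=snap('scene'); im2,*_=snap('wrist')
a=cv2.resize(im[310:470,90:270],(540,480),interpolation=cv2.INTER_CUBIC); b=im2[60:300,200:440]
cv2.imwrite('pics/m7.png',np.hstack([a,cv2.copyMakeBorder(b,0,240,0,0,cv2.BORDER_CONSTANT)])[:,:,::-1])
E
```

```text
time_s: 24.68
position: [0.5156, -0.4009, 0.0464]
tool_rot: [[-0.18, 0.983, -0.021], [0.984, 0.18, 0.009], [0.012, -0.019, -1.0]]
ft_force: [-0.4, -0.4, -0.9]
grip_width: 0.0511
[ 0.5156 -0.4009  0.0464] [[-0.18, 0.983, -0.021], [0.984, 0.18, 0.009], [0.012, -0.019, -1.0]]
```

View pics/m7.png

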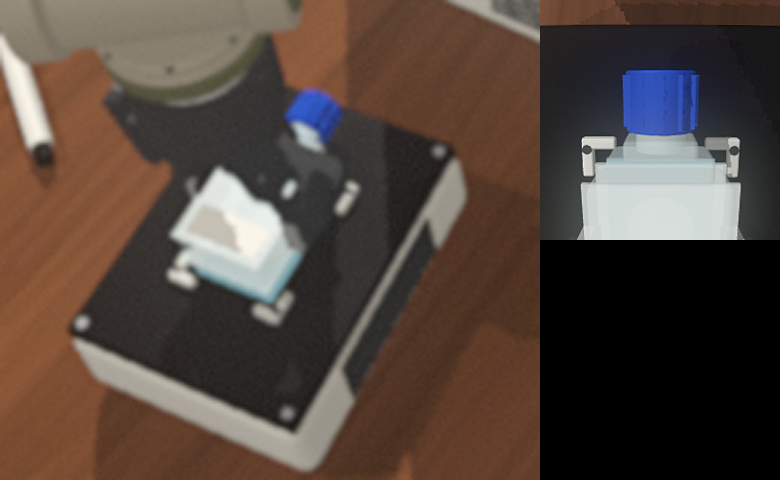

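The flask is centred between the stops: stops at columns 582–740, cap at 623–699. Lowering.

```bash
python3 -m pendant '[[[0,1,-6],0.003,-1],[[0,0,-4],0,-1],[[0,0,0],0,-1]]'; python3 -m pendant '[[[0,0,-2.5],0,-1],[[0,0,0],0,-1]]'
```

```text
time_s: 25.15
position: [0.5158, -0.3998, 0.0365]
tool_rot: [[-0.183, 0.983, -0.02], [0.983, 0.184, 0.008], [0.011, -0.018, -1.0]]
ft_force: [0.6, -0.4, 0.4]
grip_width: 0.0517
time_s: 25.4
position: [0.5159, -0.3999, 0.0339]
tool_rot: [[-0.183, 0.983, -0.02], [0.983, 0.184, 0.008], [0.011, -0.018, -1.0]]
ft_force: [0.3, -0.2, -0.1]
grip_width: 0.0517
```

```bash
python3 -m pendant '[[[0,0,-1.5],0,-1],[[0,0,0],0,-1]]';  python3 -m pendant '[[[0,0,-1.5],0,-1],[[0,0,0],0,-1]]'
```

```text
time_s: 25.65
position: [0.5159, -0.3999, 0.0324]
tool_rot: [[-0.183, 0.983, -0.02], [0.983, 0.183, 0.007], [0.011, -0.018, -1.0]]
ft_force: [0.5, -0.6, 0.2]
grip_width: 0.0515
time_s: 25.9
position: [0.5161, -0.4001, 0.032]
tool_rot: [[-0.183, 0.983, -0.019], [0.983, 0.184, 0.006], [0.01, -0.017, -1.0]]
ft_force: [0.4, -0.7, -0.8]
grip_width: 0.0514
```

Contact: it moved only 0.4 of the commanded 1.5 mm. Release gently and rise.

```bash
python3 -m pendant '[[[0,0,-0.5],0,-1],[[0,0,0],0,0.3],[[0,0,0],0,0.45],[[0,0,0],0,0.6],[[0,0,0],0,0.7],[[0,0,0],0,0.7],[[0,0,20],0,0.7],[[0,0,40],0,0.7],[[0,0,50],0,0.7],[[0,30,50],0,0.7],[[0,-60,0],0,0.7],[[0,0,0],0,0.7]]'; python3 im.py; python3 - <<'E'
from h import *
s=env.observe(); im,d,K,D,T=snap('wrist','w8.png'); p,u,v=cloud(d,K,D,T); c=im[v,u].astype(int)
near=(np.abs(p[:,0]-.516)<.06)&(np.abs(p[:,1]+.385)<.085)
k=near&(p[:,2]>.094)&(p[:,2]<.106); r=cv2.minAreaRect(p[k][:,:2].astype(np.float32)); print('flask',k.sum(),p[k][:,2].mean(),r)
q=p[k]; A=np.c_[q[:,:2]-q[:,:2].mean(0),np.ones(len(q))]; 
b=q[(q[:,1]<-.365)&(abs(q[:,2]-.1)<.003)]; print('plane',np.linalg.lstsq(np.c_[b[:,:2]-b[:,:2].mean(0),np.ones(len(b))],b[:,2],rcond=None)[0])
E
```

```text
time_s: 27.4
position: [0.5156, -0.4294, 0.1965]
tool_rot: [[-0.184, 0.983, -0.019], [0.983, 0.184, 0.007], [0.01, -0.018, -1.0]]
ft_force: [0.3, 0.6, -0.9]
grip_width: 0.0726
27.4 [ 0.5156 -0.4294  0.1965] [[-0.184, 0.983, -0.019], [0.983, 0.184, 0.007], [0.01, -0.018, -1.0]] tool y ang 10.63
stage 26046 0.07012647807123325 ((0.5144269466400146, -0.4001323878765106), (0.1468837559223175, 0.18562567234039307), 10.468544960021973)
stops 614 ((0.5144853591918945, -0.40027132630348206), (0.06977102160453796, 0.08937796950340271), 10.64651870727539)
flask 7634 0.09970084044988987 ((0.5124512314796448, -0.3821815848350525), (0.05415027588605881, 0.11100152134895325), 10.69448184967041)
plane [ 0.00038813 -0.00381143  0.10028134]
```

View pics/w8.png

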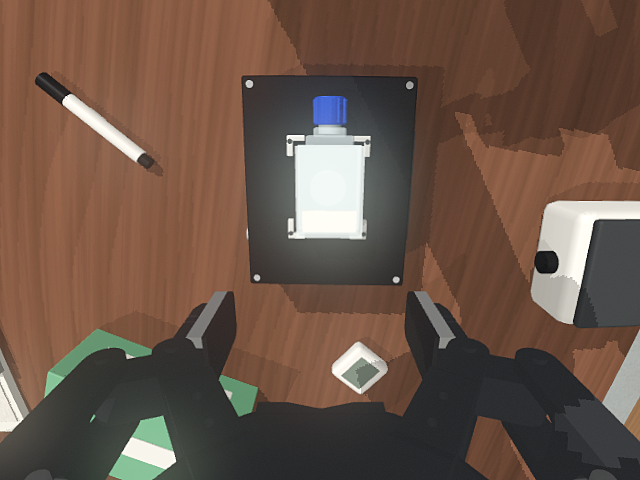

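The flask lies flat (top at 0.0997, slope 0.4%), at (0.516, -0.4008) against the stops' centre of (0.5145, -0.4003), yaw 10.7° against 10.6°. All four stops are visible around it. Now I go back to shut the lid.

```bash
python3 -m pendant '[[[0,0,40],0,0.7],[[0,20,45],0,0.5],[[1,50,0],0.17,0],[[2,50,0],0.17,0],[[2,50,0],0.17,0],[[2,50,0],0.17,0],[[2,50,0],0.17,0],[[2,50,0],0.17,0],[[2,50,0],0.17,0],[[2,50,0],0.17,0],[[2,50,0],0.1,0],[[0,30,0],0,0]]';python3 -m pendant '[[[0,30,0],0,0],[[0,20,0],0,0],[[0,0,0],0,0],[[0,0,0],0,0]]'; cat > pl.py <<'E'
from h import *
s=env.observe(); print(s['time_s'],np.round(s['position'],4),np.round(s['tool_rot'],3).tolist(),'tool y ang',np.degrees(np.arctan2(s['tool_rot'][1][1],s['tool_rot'][0][1])).round(2))
for n in('wrist','side'):
    im,d,K,D,T=snap(n,n+'9.png'); p,u,v=cloud(d,K,D,T); c=im[v,u].astype(int)
    k=(c.max(1)<80)&(p[:,2]>.199)&(p[:,2]<.207)&(abs(p[:,0]-.525)<.07)&(p[:,1]>.1)&(p[:,1]<.37)
    if k.sum()>20: print(n,k.sum(),cv2.minAreaRect(p[k][:,:2].astype(np.float32)))
E
python3 pl.py
```

```text
time_s: 29.0
position: [0.5274, 0.0987, 0.2831]
tool_rot: [[-0.991, -0.134, -0.013], [-0.134, 0.991, -0.018], [0.015, -0.017, -1.0]]
ft_force: [0.3, -0.3, 0.2]
grip_width: 0.0428
time_s: 29.5
position: [0.524, 0.1543, 0.2829]
tool_rot: [[-0.99, -0.142, -0.014], [-0.141, 0.99, -0.018], [0.016, -0.016, -1.0]]
ft_force: [-0.8, 0.4, 0.3]
grip_width: 0.043
29.5 [0.524  0.1543 0.2829] [[-0.99, -0.142, -0.014], [-0.141, 0.99, -0.018], [0.016, -0.016, -1.0]] tool y ang 98.14
wrist 2136 ((0.5296392440795898, 0.15581732988357544), (0.08827933669090271, 0.015778113156557083), 4.435058116912842)
side 273 ((0.5300682783126831, 0.15857456624507904), (0.08776279538869858, 0.014749692752957344), 4.828285217285156)
```

```bash
python3 -m pendant '[[[5,1,-20],-0.063,0],[[0,0,-40],0,0],[[0,0,-30],0,0],[[0,0,0],0,0]]'
```

```text
time_s: 30.1
position: [0.5298, 0.152, 0.1915]
tool_rot: [[-0.997, -0.072, -0.013], [-0.071, 0.997, -0.017], [0.014, -0.016, -1.0]]
ft_force: [0.6, -0.5, -0.1]
grip_width: 0.043
```

```bash
python3 -m pendant '[[[0,4,0],-0.006,0],[[0,1,-25],0,0],[[0,2,-20],0,0],[[0,0,-5],0,0],[[0,0,0],0,0]]'; python3 -m pendant '[[[0,0,0],0,-1],[[0,0,0],0,-1],[[0,0,0],0,-1],[[0,0,0],0,-1]]' 40
```

```text
time_s: 30.72
position: [0.5334, 0.1592, 0.1476]
tool_rot: [[-0.998, -0.063, -0.001], [-0.063, 0.998, -0.016], [0.002, -0.016, -1.0]]
ft_force: [-0.6, -0.8, 1.0]
grip_width: 0.0427
time_s: 31.22
position: [0.534, 0.159, 0.1493]
tool_rot: [[-0.998, -0.064, 0.002], [-0.064, 0.998, -0.016], [-0.001, -0.016, -1.0]]
ft_force: [0.6, -1.4, -2.4]
grip_width: 0.0152
```

```bash
python3 -m pendant '[[[-1,10,0],0,-1],[[-1.5,20,0],0,-1],[[-1.5,20,0],0,-1],[[-1.5,20,0],0,-1],[[-1.5,20,0],0,-1],[[-1.5,20,0],0,-1],[[-1.5,20,0],0,-1],[[-1.5,20,0],0,-1],[[-1,12,0],0,-1],[[0,5,0],0,-1],[[0,0,0],0,-1]]'
```

```text
time_s: 32.6
position: [0.5201, 0.3335, 0.1493]
tool_rot: [[-0.998, -0.063, 0.001], [-0.063, 0.998, -0.027], [0.001, -0.027, -1.0]]
ft_force: [0.4, 1.9, -1.8]
grip_width: 0.0149
```

```bash
python3 -m pendant '[[[0,4,0],0,-1],[[0,0,0],0,-1]]'; python3 -m pendant '[[[0,5,0],0,-1],[[0,0,0],0,-1]]'; python3 -m pendant '[[[0,6,0],0,-1]]'
```

```text
time_s: 32.85
position: [0.52, 0.333, 0.1494]
tool_rot: [[-0.998, -0.06, -0.001], [-0.06, 0.998, -0.036], [0.004, -0.036, -0.999]]
ft_force: [-0.0, 2.7, -1.0]
grip_width: 0.0153
time_s: 33.1
position: [0.5198, 0.3325, 0.1493]
tool_rot: [[-0.998, -0.056, -0.005], [-0.056, 0.997, -0.047], [0.007, -0.047, -0.999]]
ft_force: [-0.2, 2.4, -2.2]
grip_width: 0.0147
time_s: 33.22
position: [0.5197, 0.3325, 0.1492]
tool_rot: [[-0.999, -0.054, -0.008], [-0.053, 0.997, -0.061], [0.011, -0.06, -0.998]]
ft_force: [-1.8, -47.7, 3.0]
grip_width: 0.0151
```

```bash
python3 -m pendant '[[[0,0,0],0,-0.5],[[0,0,0],0,-0.2],[[0,0,0],0,0],[[0,0,0],0,0],[[0,0,40],0,0],[[0,0,50],0,0],[[0,0,40],0,0],[[0,0,0],0,0]]'; python3 pl.py; python3 - <<'E'
from h import *
a=cv2.imread('pics/wrist9.png'); b=cv2.imread('pics/side9.png')
cv2.imwrite('pics/m9.png',np.hstack([cv2.resize(a,(400,300)),cv2.resize(b,(400,300))]))
E
```

```text
time_s: 34.22
position: [0.5183, 0.3349, 0.2832]
tool_rot: [[-0.998, -0.054, -0.008], [-0.054, 0.997, -0.058], [0.011, -0.057, -0.998]]
ft_force: [0.3, 0.2, -0.8]
grip_width: 0.0426
34.225 [0.5183 0.3349 0.2832] [[-0.998, -0.054, -0.008], [-0.054, 0.997, -0.058], [0.011, -0.057, -0.998]] tool y ang 93.11
wrist 2204 ((0.5149236917495728, 0.3353932499885559), (0.08773896843194962, 0.016011711210012436), 4.482004165649414)
side 462 ((0.516113817691803, 0.336573988199234), (0.08777278661727905, 0.015974165871739388), 5.047329902648926)
```

View pics/m9.png

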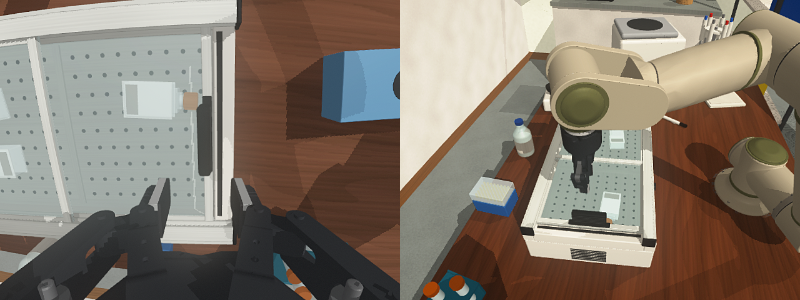

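The lid's travel is 179.6 mm by wrist (178 by side), so it was fully open and is now shut. Last numeric check of the right lid, the other flasks and the placed flask.

```bash
python3 -m pendant '[[[-30,-20,30],0,0],[[-40,0,20],0,0],[[0,0,0],0,0]]'; python3 - <<'E'
from h import *
im,d,K,D,T=snap('scene','scene10.png'); f=np.load('scene0.npz'); 
for nm,I,dd in(('before',f['im'],f['d']),('after',im,d)):
    p,u,v=cloud(dd,K,D,T); c=I[v,u].astype(int)
    k=(c.max(1)<90)&(p[:,2]>.205)&(p[:,2]<.222)&(abs(p[:,0]-.553)<.06)&(abs(p[:,1]+.134)<.05); print(nm,'right pull',k.sum(),p[k].mean(0).round(4))
    k=(c[:,0]>c[:,2]+50)&(abs(p[:,0]-.471)<.03)&(abs(p[:,1]-.31)<.03); print(' orange cap px',k.sum(),(u[k].mean(),v[k].mean()) if k.sum() else '')
    k=(p[:,2]>.095)&(p[:,2]<.104)&(abs(p[:,0]-.516)<.06)&(abs(p[:,1]+.385)<.08)
    if k.sum()>50: print(' flask',p[k][:,2].mean(),cv2.minAreaRect(p[k][:,:2].astype(np.float32)))
# change around the right half (crop)
df=np.abs(im.astype(int)-f['im']).max(2)[200:300,215:360]; print('diff>40 in right half',(df>40).sum())
cv2.imwrite('pics/m10.png',im[80:480,80:480][:,:,::-1])
E
```

```text
time_s: 34.7
position: [0.4448, 0.3136, 0.325]
tool_rot: [[-0.998, -0.055, -0.024], [-0.053, 0.997, -0.064], [0.027, -0.063, -0.998]]
ft_force: [0.2, 0.5, -0.5]
grip_width: 0.0424
before right pull 259 [ 0.5583 -0.1459  0.2121]
 orange cap px 27 (np.float64(362.8888888888889), np.float64(136.85185185185185))
after right pull 389 [ 0.5602 -0.1437  0.2137]
 orange cap px 26 (np.float64(362.8076923076923), np.float64(136.8846153846154))
 flask 0.09941453246486166 ((0.5140536427497864, -0.38405200839042664), (0.05694045126438141, 0.11232426762580872), 11.007194519042969)
diff>40 in right half 1237
```

View pics/m10.png

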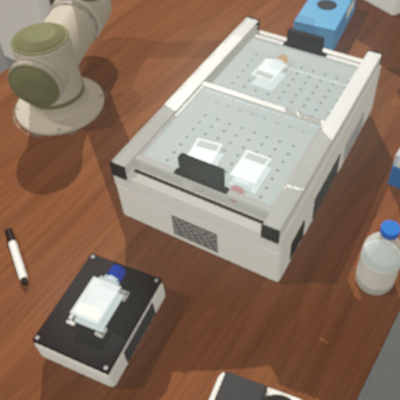

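The right pull is at the same pixels (about (283,252)), and orange is unchanged. One sub-pixel check of the right lid, then I hand in if it hasn't moved.

```bash
python3 - <<'E'
from h import *
a=cv2.imread('pics/scene0.png',0); b=cv2.imread('pics/scene10.png',0)
ok=True
for nm,(x0,y0,x1,y1) in dict(pull=(252,228,312,275),edge=(280,155,340,185),flasks=(268,215,355,262)).items():
    t=a[y0:y1,x0:x1]; r=cv2.matchTemplate(b[y0-6:y1+6,x0-6:x1+6],t,cv2.TM_CCOEFF_NORMED); _,m,_,l=cv2.minMaxLoc(r); print(nm,m,l[0]-6,l[1]-6); ok&=abs(l[0]-6)<=1 and abs(l[1]-6)<=1
if ok: print(ticket.close_job())
E
```

```text
pull 0.9901642203330994 0 0
edge 0.9949498772621155 0 0
flasks 0.9986630082130432 0 0
the job is handed in; nothing more can be done
None
```

The job is done and handed in at about 35 s of the 67 s allowed. The left lid went fully back and is shut again. The blue-capped flask lies inside the four corner stops on the imager.

**Last checks**
- **Blue flask:** it lies flat, with its top at 0.0997 m and a slope of 0.4%. It is about 1.5 mm off the stops' centre, with 4 mm free all round. Its yaw is 10.7° against 10.6° for the stops.
- **Left lid:** it slid 176 mm to a hard stop, from a start 2–3 mm open. The closing slide was about 180 mm by the wrist camera and 178 mm by the side camera, ending on the shut stop.
- **Others:** the right lid, the red and white flasks and the orange cap show no shift in the scene picture.

**What disagreed or went wrong**
- **Finger length:** the real finger tips sit about 43 mm behind the reported TCP. The first grip on the lid's pull closed on air because of this; I allowed for it afterwards.
- **Hard push:** while making sure the lid was fully open, I pushed it with shut fingers and the wrist force read 106 N. That is close to the 120 N limit. It only appeared at the end of a move, so a slightly higher peak in between can't be ruled out.
- **Tilted tool:** that push left the tool tilted by 6.5°. I straightened it by pressing the finger tips against the tub's left wall at about 35 N. The flask was carried at most about 1.6° off level.
- **Unclear readings:** two rough comparisons of the right lid (about 2 mm in mean depth, and a count of changed pixels) were not clean. The picture matching on the right pull, the lid edge and the flasks under it showed zero shift.

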